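# Snap the spare fuse into the vacuum pump's fuse tray

### The job

The degassing pump's power unit is waiting for its fuse. Take the spare fuse from the wooden stand, feel for its place between the two end stops of the clips in the pulled-out tray, and press it down until it snaps fully home in both clips, never forcing it: the end stops are thin tabs, so a fuse that lands on one must be slid along, not pushed harder. Then slide the tray back in until its front is flush with the case, and leave the other things on the table where they are.

Things in the scene. Friction and masses are not known exactly. Their poses are not given: they have to be found in the camera images.
- fuse_mid (a point): Centre of the spare cartridge fuse: blue tube 26.5 mm across, white band, brass end caps 27 mm across and 16 mm long; 140 mm long in all along its y axis, rims bevelled 1.5 mm, both ends alike (fits either way round), about 0.17 kg. It lies level in the notches of the wooden stand, this point 34 mm above the table; grip the tube across at mid-length from above, firmly.
- clip_way (a point): Point on the tray at the -y end of the fuse way's adjustment, 46 mm above the table, as high as the axis of a seated fuse; x points into the case, y along the fuse, z up; moves with the tray. The black fuse base with its clips and stops is screwed down through slots: its true middle lies 5 to 24 mm from here towards +y, not measured, to be seen or felt. The strip between the clips is 14 mm above the table.
- stop_tops (a point): 6 mm above clip_way, level with the tops of the two rigid copper end stops (3 mm thick, 14 mm wide in x). 143 mm apart inside, 1.5 mm to spare at each end of the fuse; their middle is the base's. A fuse out of line lands hard on one stop, its axis 16.5 to 20 mm above seated, and drops off when slid into line. The stops bend under more than 15 N.
- lip_tops (a point): 16 mm above clip_way, level with the lips of the two copper U-shaped spring clips (jaws 14 mm wide in y, centred 62 mm either side of the base's middle). In line, the fuse meets the lips with its axis 15 mm above seated, needs 10 to 20 N in all to spread both, and snaps down from about 7 mm above seated. Once home it rests on the clip floors, which bear 30 N.
- fuse_tray (a joint): How far the fuse tray is pulled out of the power unit, in m: 0 is fully in, flush; it starts 0.165 to 0.190 out and slides towards the robot as it grows. It stays where it is left; pushing takes about 4 N.
- tray_front (a point): Middle of the outer face of the tray's white front panel (264 mm wide, 4 to 88 mm above the table, this point 46 mm above it); x points into the case, the way to push. Two steel bow handles stand 30 mm out from the panel, 112 mm either side of this point; between them the panel is free to be pushed.
- power_unit: Low grey sheet-steel case, 300 mm wide (y), 260 mm deep (x) and 95 mm high, fixed to the table; origin on the table under the middle of its front edge, x pointing to its back. A fuse that is not fully home does not pass under the top edge of its mouth, 68 mm above the table.
- spare_stand: Wooden stand of the spare fuse, fixed: a 64 x 176 x 8 mm board, its long side along its y axis, with a notched block 34.5 mm high 52 mm either side of the middle; origin under its middle. It may stand to the left or the right of the tray.
- foot_cast: Loose white plaster cast of a foot, about 200 mm long (x, toes at +x), 80 wide and 118 high; origin under its middle.
- resin_can: Loose closed can with a yellow label, 68 mm across and 105 mm high; origin under its middle.
- screwdriver: Loose screwdriver, 190 mm long along x, lying on the table.
- plaster_block: Loose white plaster cylinder, 60 mm across and 70 mm high, standing; origin under its middle.

How it is judged:
By the outcome, as a careful person would: the job done as asked, in the order asked, and still so for the second after the job is handed in, with the robot touching nothing.
It also fails if it takes over 64 s, if anything falls off the work surface, if the arm or the gripper's body presses on something with over 40 N, if the wrist force passes 120 N, or if a joint passes its speed limit or range.

### The arm

A 6-joint arm with a two-finger parallel gripper is mounted at the origin on the work surface. World frame = base frame: x ahead of the robot, y to its left, z up, the work surface at z = 0. Lengths are in m, angles in degrees, forces in N, time in s.
With the tool pointing down it reaches from about 0.4 to 0.825 m from the base axis. Payload 7 kg.
Tool frame: the origin (TCP) lies midway between the tips of the shut fingers; the grasp point (between the pads) lies 19 mm behind it; z points along the fingers, x is the direction in which the jaws open and shut, and the axes are right-handed (so a half turn about z gives the same grasp; the last joint's range is limited). The gripper opens to 88 mm and grips with 3 to 60 N. Pads are 19 mm wide; open, the fingers measure 130 mm over their backs; the gripper's body (78 mm by 193 mm) begins 47 mm behind the grasp point.
Start: joints at [92.195, 20.546, 0.682, 0, -70.136, -16.507], TCP at [0.167, 0.654, 0.227] pointing down, gripper open.
Joint ranges: [-176.03, 176.03], [-82.01, 121.73], [-58.28, 71.71], [-173.87, 95.51], [-174.79, -0.11], [-173.66, 173.66]. Speed limits (degrees/s): [136.94, 136.94, 172.46, 180, 180, 180].

### API

Orientations are given as [roll, pitch, yaw] about the fixed x, y, z axes, in that order (R = Rz(yaw) Ry(pitch) Rx(roll)).
In Python, from plant import * gives the robot as it stands. The module is installed in compiled form; this text tells all that it offers.
- The arm moves only by the shell command python3 -m pendant 'ROWS' [OPENING]. ROWS is JSON, a list that holds one entry, the list of rows, each a list of 6 numbers: the shift along the world's x, y, z in mm, then the turn, a rotation vector about the world's x, y, z in degrees. A call has 1 to 10 rows; each row is the pose to reach, as a shift and turn from the pose commanded when the call began; what a row does not reach only later rows make up. A row lasts 1/8 s, in which the tool goes at most 62.5 mm and 10.7 degrees, less where a joint would pass 70% of its speed; a pose out of reach is approached as far as the arm can. A call with a gripper value outside its range is refused whole. OPENING is the closure, from -1 (fully open) to 1 (shut), set as the call begins (- or left out, the last holds). The fingers move at their own pace and stop on an object; the grip force is fixed at half the most. Time passes only in rows, so rows that repeat a pose let the fingers close. It gives the time, the measured TCP pose, the force and the opening at its end, in the units of the state.
- get_obs(): the state, without advancing time (a new reading comes with each control period).
- snapshot(name): name is "scene" or "top" or "wrist"; returns a dict with "pixels" (420x560x3 uint8, red, green, blue), "depth" (420x560 float32, m along the optical axis (not along the pixel's ray), 0 where there is no reading), "fx", "fy", "cx", "cy" (pixels), "pose" (4x4, takes a point from camera to world coordinates); the wrist camera has in their place "tool_from_camera" (4x4, takes a point from camera to tool coordinates, whose origin is the TCP and whose axes are the tool frame's). Camera axes: x right, y down, z forward; pixel columns grow to the right and rows downward; lengths in m; the calibration is good to about 2 mm. A picture is of the moment at which its call begins: read the wrist's pose just before it.
- close_job(): hands the job in, once; it reports no verdict.
The state is a dict: "clock": time; "joint_pos": joint angles; "qvel": joint speeds; "tau": joint torques, N m; "tool_pos": TCP position; "orientation": TCP orientation; "force": force on the tool from outside, world axes, zero at the start; "moment": the same for the moment, N m; "opening": finger opening in m.
Only numpy, scipy, OpenCV 4.12 (cv2) and the standard library are available. Lean on these libraries where they do the work, as an engineer would, in place of code of your own. Each camera call takes 0.05 s, during which the arm holds its last target. There are 200 camera calls.

## Working session

There is one attempt and no reset: what is moved stays moved. The work goes in short steps, Python scripts to look and compute and a shell command to move; the robot and the scene stay as the last step left them, time stands still between calls to the robot, and variables do not carry over. Pictures are saved under pics/ and viewed, about 8 in all and at most 12, crops included, and the job is handed in when it is done.

```bash
mkdir -p pics
cat > h.py <<'E'
from plant import *
import numpy as np, cv2
def snap(name,f):
    s=get_obs(); c=snapshot(name); cv2.imwrite('pics/'+f+'.png',c['pixels'][:,:,::-1])
    if name=='wrist':
        from scipy.spatial.transform import Rotation as R
        T=np.eye(4);T[:3,:3]=R.from_euler('xyz',s['orientation'],degrees=True).as_matrix();T[:3,3]=s['tool_pos']
        c['pose']=T@c['tool_from_camera']
    np.savez('pics/'+f+'.npz',**c); return c
def W(c,u,v,z=None):
    """world point of pixel by depth, or by intersection with height z"""
    r=np.array([(u-c['cx'])/c['fx'],(v-c['cy'])/c['fy'],1.]);P=c['pose']
    d=P[:3,:3]@r
    if z is None: return P[:3,3]+d*c['depth'][int(round(v)),int(round(u))]
    return P[:3,3]+d*(z-P[2,3])/d[2]
def load(f): return dict(np.load('pics/'+f+'.npz'))
E
python3 - <<'E'
from h import *
print(get_obs())
c=snap('top','top1'); print(c['pose'],c['fx']); snap('scene','scene1')
E
```

```text
{'clock': 0.0, 'joint_pos': array([ 9.21946253e+01,  2.05911947e+01,  6.34939405e-01, -1.97733794e-02,
       -7.01337349e+01, -1.65069634e+01]), 'qvel': array([-0.02852449,  0.04838839,  0.13232911, -0.02635811,  0.05991464,
        0.00801702]), 'tau': array([-3.68823848e-04, -5.82715237e+01,  2.93048286e+01,  6.99703574e+00,
        6.96582603e-03, -1.65651168e-04]), 'tool_pos': array([0.16677087, 0.65359321, 0.22563532]), 'orientation': array([-1.79992251e+02, -9.15631976e-02, -1.04319078e+02]), 'force': array([-0.33459029, -0.58954733,  0.33785939]), 'moment': array([-0.00599177,  0.05361992, -0.00221411]), 'opening': 0.08753947068089254}
[[ 0.01367578 -0.98562943  0.16836748  0.44138855]
 [-0.99957386 -0.01781886 -0.02312112  0.0229763 ]
 [ 0.02578897 -0.16797954 -0.9854531   1.20099892]
 [ 0.          0.          0.          1.        ]] 409.1149144577945
```

View pics/top1.png

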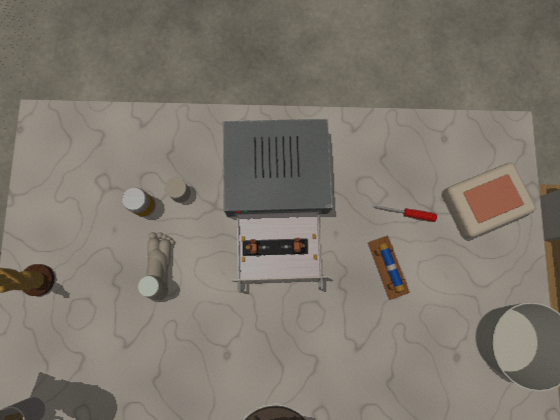

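View pics/scene1.png

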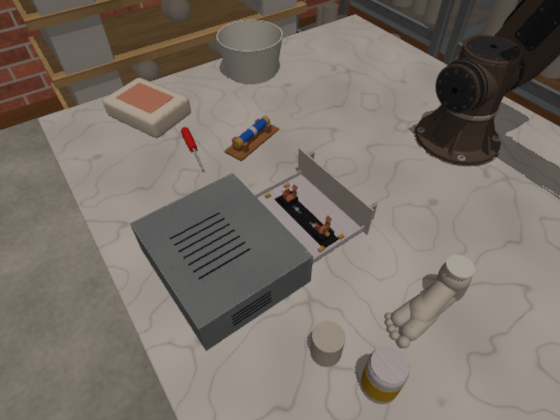

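The top view shows the stand and fuse at about (391,267), to the right of the tray. The tray's fuse base is at (277,246), and the case front edge is at row 212. I'll enlarge both.

Run:
```python
from h import *
im=cv2.imread('pics/top1.png')
a=cv2.resize(im[205:300,225:335],None,fx=5,fy=5,interpolation=cv2.INTER_CUBIC)
b=cv2.resize(im[230:305,360:415],None,fx=4,fy=4,interpolation=cv2.INTER_CUBIC)
o=np.zeros((475,780,3),np.uint8);o[:475,:550]=a;o[:300,555:775]=b
cv2.imwrite('pics/crop1.png',o)
c=load('top1')
for u,v in [(391,267),(277,247),(277,281),(277,260)]: print(u,v,W(c,u,v))
```

```text
391 267 [ 0.49704163 -0.3215585   0.05045822]
277 247 [ 0.55147911 -0.00064752  0.01547541]
277 281 [ 0.45423217 -0.00242959 -0.00222513]
277 260 [ 0.51430346 -0.00132368  0.0089481 ]
```

View pics/crop1.png

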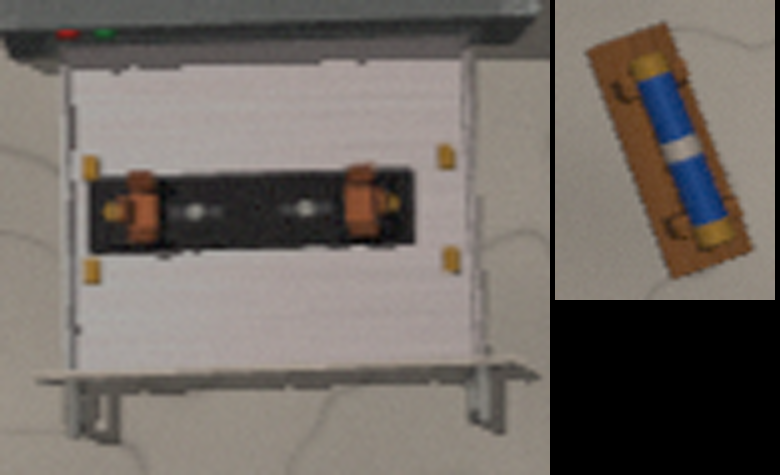

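Run:
```python
from h import *
c=load('top1'); np.set_printoptions(precision=4,suppress=True)
a=W(c,383.25,245,.034);b=W(c,400,290,.034);d=a-b
print('fuse',a,b,(a+b)/2,np.linalg.norm(d),np.degrees(np.arctan2(-d[0],d[1])))
f=lambda u,v,z:W(c,225+u/5,205+v/5,z)
print('base ends',f(90,214,.014),f(414,207,.014)); print('front top',f(40,381,.088),f(538,376,.088))
print('case edge top', f(0,28,.095),f(540,12,.095))
print(load('top1')['pose'][:3,3]); w=snapshot('wrist'); print(w['tool_from_camera'],w['fx'])
```

```text
fuse [ 0.5604 -0.3061  0.034 ] [ 0.4336 -0.35    0.034 ] [ 0.497 -0.328  0.034] 0.13427347065956338 -70.8954609187937
base ends [0.5477 0.0979 0.014 ] [ 0.5548 -0.0904  0.014 ]
front top [0.4511 0.1174 0.088 ] [ 0.4575 -0.1505  0.088 ]
case edge top [0.6416 0.1449 0.095 ] [ 0.6561 -0.1522  0.095 ]
[0.4414 0.023  1.201 ]
[[ 1.     -0.0014  0.0002  0.0002]
 [ 0.0013  0.9588  0.2841 -0.0766]
 [-0.0006 -0.2841  0.9588 -0.1578]
 [ 0.      0.      0.      1.    ]] 352.0379643250958
```

```bash
python3 -m pendant '[[[28,-50,0,0,0,-5],[66,-110,0,0,0,-13],[104,-170,0,0,0,-21],[140,-230,0,0,0,-29],[175,-290,0,0,0,-37],[210,-350,0,0,0,-45],[245,-410,0,0,0,-53],[280,-470,0,0,0,-60],[315,-530,0,0,0,-67],[345,-590,-5,0,0,-71]]]' -1; python3 -m pendant '[[[25,-50,-10,0,0,-2],[38,-84,-20,0,0,-2.5],[38,-84,-20,0,0,-2.5],[38,-84,-20,0,0,-2.5]]]'
python3 - <<'E'
from h import *
print(get_obs()); snap('wrist','w1')
im=cv2.imread('pics/w1.png'); cv2.imwrite('pics/w1v.png',cv2.resize(im,None,fx=1.42,fy=1.42,interpolation=cv2.INTER_CUBIC))
E
```

```text
clock: 1.4
tool_pos: [0.4824, 0.1185, 0.2244]
orientation: [180.0, 0.0, -175.5]
force: [0.6, 1.5, -0.0]
opening: 0.0874
clock: 1.9
tool_pos: [0.5195, 0.0362, 0.204]
orientation: [-180.0, -0.0, -177.8]
force: [-0.1, 0.1, -0.1]
opening: 0.0878
{'clock': 1.9, 'joint_pos': array([ 2.55991238e+01,  6.96629491e+00, -2.05118870e+01, -4.50305684e-03,
       -6.25393072e+01, -2.34460516e+01]), 'qvel': array([ 1.22931992, -0.58455774,  0.10861627,  0.00147973,  0.02407651,
        0.08581622]), 'tau': array([-8.48912615e-01, -3.70297766e+01,  2.74366361e+01,  6.57706037e+00,
       -6.12390664e-03,  2.94016208e-02]), 'tool_pos': array([0.51947883, 0.03623551, 0.20399439]), 'orientation': array([-1.79996707e+02, -1.76347854e-02, -1.77849005e+02]), 'force': array([-0.0626305 ,  0.13817859, -0.14079261]), 'moment': array([ 0.12874857, -0.09201539, -0.00974009]), 'opening': 0.08781862493364058}
```

View pics/w1v.png

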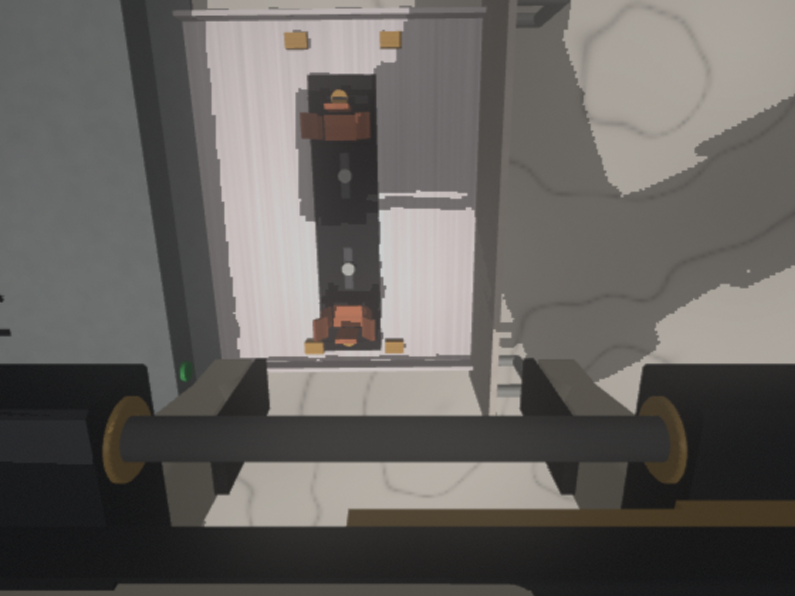

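The wrist view shows the fuse base running from (342,74) to (349,350), with both clips visible. I'll move closer and centre it for a finer measurement.

```bash
python3 -m pendant '[[[15,-28,-10,0,0,0],[30,-60,-20,0,0,0],[30,-60,-20,0,0,0],[30,-60,-20,0,0,0]]]'
python3 - <<'E'
from h import *
c=snap('wrist','w2')
im=cv2.imread('pics/w2.png'); print(W(c,280,150),c['pose'])
cv2.imwrite('pics/w2v.png',cv2.resize(im[0:290,110:430],None,fx=2.05,fy=2.05,interpolation=cv2.INTER_CUBIC))
E
```

```text
clock: 2.45
tool_pos: [0.5496, -0.0228, 0.1845]
orientation: [180.0, 0.0, -177.8]
force: [-0.4, -0.1, -0.3]
opening: 0.0875
[ 0.5488929  -0.06384292  0.02964425] [[-9.99286880e-01 -3.63640905e-02 -1.01678395e-02  5.52176397e-01]
 [-3.77544887e-02  9.58161901e-01  2.83725870e-01 -9.98435146e-02]
 [-5.74996759e-04  2.83907421e-01 -9.58851524e-01  3.42213961e-01]
 [ 0.00000000e+00  0.00000000e+00  0.00000000e+00  1.00000000e+00]]
```

View pics/w2v.png

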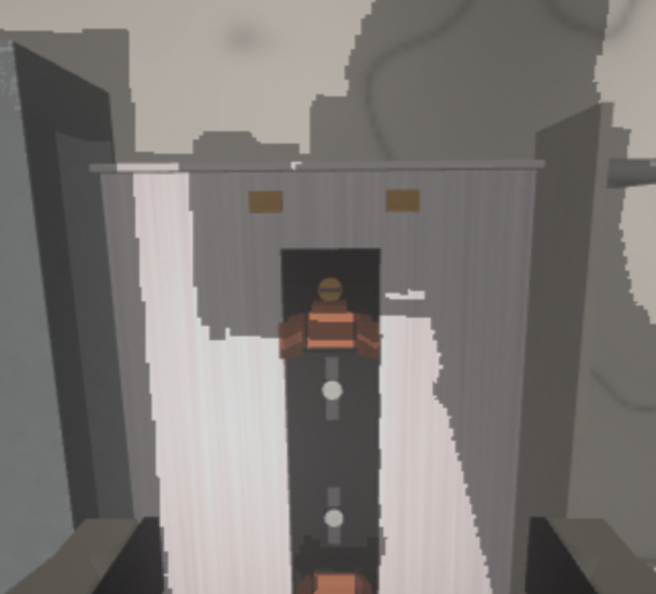

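The +y clip is at about (331,330), with its base end at row 249 and the stop just beyond at row 307. Now I'll turn these into positions.

Run:
```python
from h import *
np.set_printoptions(precision=4,suppress=True)
c=load('w2');f=lambda u,v,z=None:W(c,110+u/2.05,v/2.05,z)
print('base end +y',f(331,249,.014), 'L/R edges', f(283,300,.014),f(380,300,.014),f(292,540,.014),f(379,540,.014))
for v in (300,307,313,320,330,340,348): print(v,'depth',f(331,v),'left',f(290,v),)
print('stop',f(331,302,.052),f(331,313,.052),'floor',f(331,313,.0325),f(331,348,.0325))
print('lip L',f(290,316,.062),f(281,357,.062),'R',f(371,316,.062),f(380,357,.062))
print('tray far side',f(100,168),f(540,163),'screws',f(332,390,.016),f(333,518,.016))
c1=load('w1');g=lambda u,v,z=None:W(c1,u/1.42,v/1.42,z)
print('w1 base ends',g(342,74,.014),g(349,350,.014), 'depth',g(342,76),g(352,347))
for v in range(285,352,5): print(v,g(348,v))
```

```text
base end +y [ 0.5575 -0.0873  0.014 ] L/R edges [ 0.5783 -0.0643  0.014 ] [ 0.5347 -0.0659  0.014 ] [0.5722 0.0533 0.014 ] [0.5291 0.0516 0.014 ]
300 depth [ 0.5564 -0.0672  0.0342] left [ 0.5741 -0.066   0.0289]
307 depth [ 0.5561 -0.0664  0.0522] left [ 0.574  -0.0632  0.0302]
313 depth [ 0.5563 -0.0615  0.0323] left [ 0.574  -0.0604  0.0289]
320 depth [ 0.5562 -0.0586  0.0324] left [ 0.5725 -0.0602  0.0494]
330 depth [ 0.556  -0.0544  0.0329] left [ 0.5719 -0.0575  0.058 ]
340 depth [ 0.5559 -0.0499  0.032 ] left [ 0.5718 -0.0536  0.0586]
348 depth [ 0.5559 -0.0457  0.0278] left [ 0.5717 -0.0504  0.0588]
stop [ 0.5562 -0.0683  0.052 ] [ 0.556 -0.064  0.052] floor [ 0.5563 -0.0616  0.0325] [ 0.5558 -0.0465  0.0325]
lip L [ 0.5717 -0.0635  0.062 ] [ 0.575  -0.0473  0.062 ] R [ 0.5404 -0.0646  0.062 ] [ 0.5361 -0.0488  0.062 ]
tray far side [ 0.6547 -0.1167  0.022 ] [ 0.4713 -0.1257  0.0211] screws [ 0.5549 -0.0241  0.016 ] [0.5523 0.0399 0.016 ]
w1 base ends [ 0.5571 -0.0876  0.014 ] [0.5506 0.102  0.014 ] depth [ 0.5572 -0.0866  0.0133] [0.5484 0.0994 0.0143]
285 [0.5519 0.0519 0.0135]
290 [0.5519 0.0558 0.013 ]
295 [0.5517 0.0591 0.0146]
300 [0.5506 0.0592 0.027 ]
305 [0.5503 0.0618 0.0302]
310 [0.5501 0.0648 0.0323]
315 [0.5501 0.0683 0.0325]
320 [0.5501 0.0724 0.0313]
325 [0.55   0.0757 0.0325]
330 [0.5498 0.0787 0.0342]
335 [0.5489 0.0784 0.0451]
340 [0.5483 0.0794 0.0516]
345 [0.5498 0.0904 0.0331]
350 [0.5512 0.1014 0.0155]
```

Clip, stop and base-end measurements all put the base middle at about (0.5533, 0.0071), yaw about 2.5°. Next I'll go above the fuse and look.

```bash
python3 -m pendant '[[[-7,-30,0,0,0,-7],[-14,-75,0,0,0,-17],[-22,-120,0,0,0,-27],[-30,-165,-5,0,0,-37],[-38,-210,-10,0,0,-47],[-45,-255,-15,0,0,-57],[-50,-290,-20,0,0,-66],[-53,-305,-20,0,0,-73],[-53,-305,-20,0,0,-73],[-53,-305,-20,0,0,-73]]]'
python3 - <<'E'
from h import *
c=snap('wrist','w3')
im=cv2.imread('pics/w3.png')
cv2.imwrite('pics/w3v.png',cv2.resize(im,None,fx=1.42,fy=1.42,interpolation=cv2.INTER_CUBIC))
E
```

```text
clock: 3.75
tool_pos: [0.4971, -0.3278, 0.1645]
orientation: [180.0, 0.0, 109.4]
force: [-0.1, -0.4, 0.6]
opening: 0.0875
```

View pics/w3v.png

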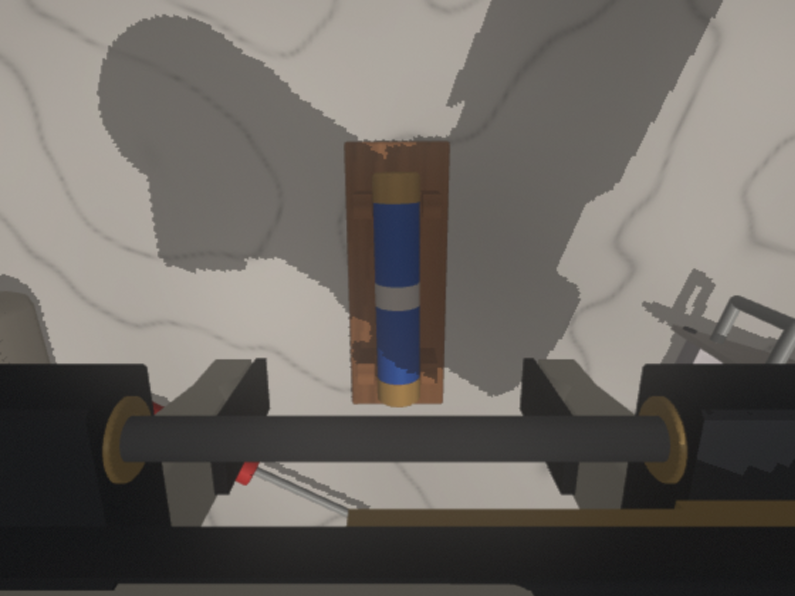

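The fuse is upright in the view: column 397, blue/brass boundaries at rows 203 and 383, band at 297. The jaws are aligned.

Run:
```python
from h import *
np.set_printoptions(precision=4,suppress=True)
c=load('w3');g=lambda u,v,z=None:W(c,u/1.42,v/1.42,z)
a=g(397,203,.0472);b=g(398.5,383,.0472);d=b-a
print(a,b,(a+b)/2,np.linalg.norm(d),np.degrees(np.arctan2(d[1],d[0])),g(397.5,286,.0472),g(397.5,310,.0472),'depth',g(397,260),g(398,350))
```

```text
[ 0.4488 -0.3434  0.0472] [ 0.5496 -0.307   0.0472] [ 0.4992 -0.3252  0.0472] 0.10716615427762477 19.87247092982041 [ 0.4926 -0.3277  0.0472] [ 0.5062 -0.3229  0.0472] depth [ 0.4786 -0.3329  0.0469] [ 0.5293 -0.3145  0.0477]
```

```bash
python3 -m pendant '[[[2,2.5,-35,0,0,0.5],[2,2.5,-80,0,0,0.5],[2,2.5,-115,0,0,0.5],[2,2.5,-135,0,0,0.5],[2,2.5,-143.5,0,0,0.5],[2,2.5,-143.5,0,0,0.5],[2,2.5,-143.5,0,0,0.5]]]'; python3 -m pendant '[[[0,0,0,0,0,0],[0,0,0,0,0,0],[0,0,0,0,0,0],[0,0,0,0,0,0],[0,0,0,0,0,0],[0,0,0,0,0,0],[0,0,0,0,0,0]]]' 1
```

```text
clock: 4.68
tool_pos: [0.4994, -0.3263, 0.0217]
orientation: [179.9, 0.1, 109.7]
force: [-0.6, 0.5, 0.1]
opening: 0.088
clock: 5.55
tool_pos: [0.4986, -0.3262, 0.0206]
orientation: [-180.0, -0.0, 109.7]
force: [-0.1, 0.7, 0.9]
opening: 0.0258
```

Gripped: opening 25.8 mm. I'll lift, then go above the clips.

```bash
python3 -m pendant '[[[0,0,10,0,0,0],[0,0,35,0,0,0],[0,0,75,0,0,0],[0,0,110,0,0,0],[0,0,120,0,0,0],[0,0,120,0,0,0]]]'; python3 -m pendant '[[[7,30,0,0,0,7],[14,75,0,0,0,17],[22,120,0,0,0,27],[30,165,0,0,0,37],[38,210,0,0,0,47],[45,255,0,0,0,56],[50,295,0,0,0,64],[53,320,0,0,0,70],[54.5,332,0,0,0,72.8],[54.5,332,0,0,0,72.8]]]';python3 -m pendant '[[[0,0,0,0,0,0],[0,0,0,0,0,0]]]'
python3 - <<'E'
from h import *
c=snap('wrist','w4')
print(get_obs()['force'])
im=cv2.imread('pics/w4.png')
cv2.imwrite('pics/w4v.png',cv2.resize(im,None,fx=1.42,fy=1.42,interpolation=cv2.INTER_CUBIC))
E
```

```text
clock: 6.3
tool_pos: [0.4986, -0.3261, 0.141]
orientation: [179.9, 0.0, 109.7]
force: [0.5, 1.0, -1.8]
opening: 0.0256
clock: 7.55
tool_pos: [0.5526, 0.006, 0.1395]
orientation: [-180.0, -0.1, -177.5]
force: [-0.2, -0.3, -1.4]
opening: 0.0259
clock: 7.8
tool_pos: [0.5529, 0.0049, 0.1404]
orientation: [-180.0, -0.0, -177.6]
force: [0.3, -0.6, -1.4]
opening: 0.0256
[ 0.07224021 -0.26772911 -1.38105107]
```

View pics/w4v.png

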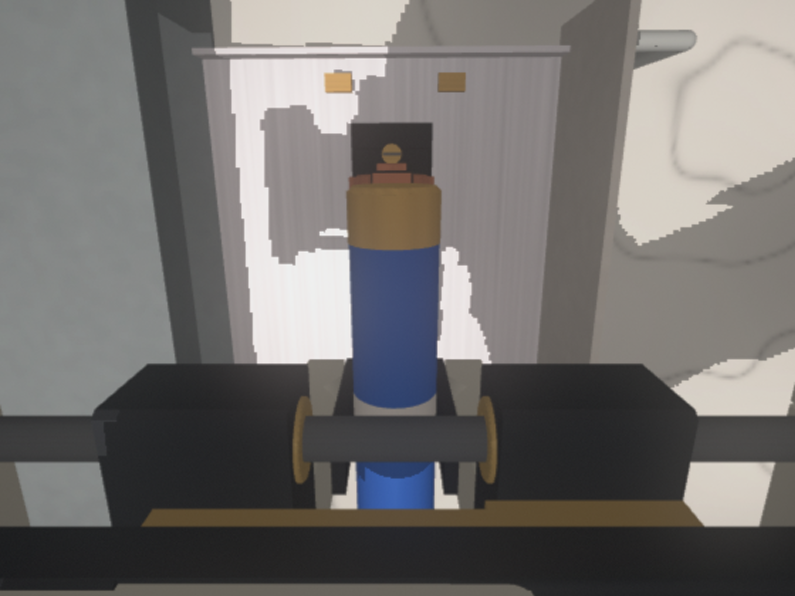

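The held fuse covers the clips in view. Its -y cap boundary is at row 248, and the -y stop peeks out at about (391,167), which gives relative alignment in one picture.

Run:
```python
from h import *
np.set_printoptions(precision=4,suppress=True)
c=load('w4');g=lambda u,v,z=None:W(c,u/1.42,v/1.42,z)
for v in (140,155,160,163,166,169,172,175,178,181,184,188,192,200,240): print(v,g(391,v),g(394,v)[1:])
for v in (246,248,250): print('boundary',g(394,v),g(394,v,.1670))
print('base end',g(391,123,.014),'stop x',g(373,168,.052),g(410,168,.052))
for u in (346,348,350,394,436,438,440): print(u,g(u,215))
for u in (352,356,432,436): print(u,g(u,380))
```

```text
140 [ 0.5577 -0.0785  0.0148] [-0.0785  0.0152]
155 [ 0.5573 -0.0708  0.0338] [-0.0708  0.0324]
160 [ 0.5572 -0.0683  0.0323] [-0.0684  0.0337]
163 [ 0.557  -0.0672  0.0512] [-0.0673  0.0515]
166 [ 0.557  -0.0658  0.0511] [-0.0659  0.0526]
169 [ 0.5569 -0.0645  0.0522] [-0.0645  0.0515]
172 [ 0.557  -0.0622  0.0293] [-0.0623  0.0293]
175 [ 0.5569 -0.0608  0.0321] [-0.0609  0.0311]
178 [ 0.5568 -0.0594  0.0327] [-0.0594  0.0318]
181 [ 0.5568 -0.0578  0.0321] [-0.0579  0.0319]
184 [ 0.5563 -0.0635  0.153 ] [-0.0635  0.1532]
188 [ 0.5562 -0.0631  0.1643] [-0.0632  0.1645]
192 [ 0.5562 -0.0621  0.1644] [-0.0623  0.1661]
200 [ 0.5561 -0.0603  0.167 ] [-0.0603  0.167 ]
240 [ 0.5557 -0.0498  0.1665] [-0.0499  0.1667]
boundary [ 0.5548 -0.0482  0.1666] [ 0.5548 -0.0483  0.167 ]
boundary [ 0.5548 -0.0477  0.1667] [ 0.5548 -0.0478  0.167 ]
boundary [ 0.5548 -0.0471  0.1664] [ 0.5548 -0.0472  0.167 ]
base end [ 0.558  -0.0872  0.014 ] stop x [ 0.5655 -0.0646  0.052 ] [ 0.5479 -0.0653  0.052 ]
346 [ 0.5687 -0.0546  0.156 ]
348 [ 0.5679 -0.0549  0.1584]
350 [ 0.5673 -0.055   0.159 ]
394 [ 0.5552 -0.0565  0.1674]
436 [ 0.5437 -0.0562  0.1609]
438 [ 0.543  -0.0561  0.1599]
440 [ 0.5281 -0.0387  0.0093]
352 [ 0.5661 -0.0041  0.157 ]
356 [ 0.5646 -0.006   0.1607]
432 [ 0.5417 -0.0067  0.1603]
436 [ 0.5401 -0.0052  0.1569]
```

The stop's inner face is at y ≈ -0.064 and the fuse end at -0.0637, so the fuse needs to move about 1.2 mm towards +y. I'll descend to just above the stops with that correction.

```bash
python3 -m pendant '[[[0.5,1.2,-15,0,0,0],[0.5,1.2,-40,0,0,0],[0.5,1.2,-62,0,0,0],[0.5,1.2,-76,0,0,0],[0.5,1.2,-82,0,0,0],[0.5,1.2,-82,0,0,0],[0.5,1.2,-82,0,0,0],[0.5,1.2,-82,0,0,0]]]'; python3 -m pendant '[[[0,0,-1,0,0,0],[0,0,-2,0,0,0],[0,0,-3,0,0,0],[0,0,-3,0,0,0]]]';python3 - <<'E'
from h import *
c=snap('wrist','w5')
np.set_printoptions(precision=4,suppress=True)
s=get_obs();print(s['tool_pos'],s['force'],s['moment'])
for v in range(110,200,4): print(v,W(c,277,v))
E
```

```text
clock: 8.85
tool_pos: [0.554, 0.0071, 0.0593]
orientation: [180.0, 0.1, -177.5]
force: [0.2, -0.4, -1.8]
opening: 0.0258
clock: 9.35
tool_pos: [0.5535, 0.007, 0.0555]
orientation: [-180.0, -0.0, -177.5]
force: [0.5, 0.2, -0.8]
opening: 0.0258
[0.5535 0.0069 0.0555] [ 0.1772  0.163  -0.7385] [ 0.0721 -0.0386 -0.0033]
110 [ 0.5568 -0.0687  0.0331]
114 [ 0.5567 -0.067   0.0436]
118 [ 0.5566 -0.0654  0.0506]
122 [ 0.5565 -0.0629  0.0295]
126 [ 0.5565 -0.0611  0.0325]
130 [ 0.5564 -0.0613  0.0679]
134 [ 0.5564 -0.0606  0.0808]
138 [ 0.5563 -0.0592  0.0819]
142 [ 0.5562 -0.0578  0.0818]
146 [ 0.5562 -0.0563  0.0815]
150 [ 0.5561 -0.0549  0.0821]
154 [ 0.5561 -0.0536  0.0836]
158 [ 0.556  -0.0519  0.082 ]
162 [ 0.5559 -0.0505  0.0821]
166 [ 0.5559 -0.0491  0.0827]
170 [ 0.5558 -0.0474  0.0817]
174 [ 0.5557 -0.0458  0.0811]
178 [ 0.5557 -0.0444  0.082 ]
182 [ 0.5556 -0.0429  0.0821]
186 [ 0.5556 -0.0412  0.0816]
190 [ 0.5555 -0.0398  0.0821]
194 [ 0.5554 -0.0381  0.0815]
198 [ 0.5554 -0.0367  0.0821]
```

The gap to the -y stop now reads about 2.6 mm where 1.5 is wanted. I'll shift -1 mm and feel downwards.

```bash
python3 -m pendant '[[[0,-1,0,0,0,0],[0,-1,-1,0,0,0],[0,-1,-2,0,0,0],[0,-1,-2,0,0,0]]]'; python3 -m pendant '[[[0,0,-1,0,0,0],[0,0,-2,0,0,0],[0,0,-2,0,0,0]]]';python3 - <<'E'
from h import *
c=snap('wrist','w6')
np.set_printoptions(precision=4,suppress=True)
s=get_obs();print(s['tool_pos'],s['force'],s['moment'])
for v in range(112,138,2): print(v,W(c,277,v))
E
```

```text
clock: 9.9
tool_pos: [0.5535, 0.006, 0.0535]
orientation: [-180.0, -0.0, -177.5]
force: [0.5, 0.9, -0.9]
opening: 0.0257
clock: 10.28
tool_pos: [0.5535, 0.006, 0.0515]
orientation: [-180.0, -0.0, -177.5]
force: [-0.2, -0.6, -2.2]
opening: 0.0259
[0.5536 0.006  0.0515] [-0.9661 -0.2807 -1.5428] [ 0.114  -0.0716 -0.0087]
112 [ 0.5567 -0.0688  0.0321]
114 [ 0.5567 -0.068   0.0342]
116 [ 0.5566 -0.067   0.0347]
118 [ 0.5566 -0.0666  0.0515]
120 [ 0.5566 -0.0657  0.0509]
122 [ 0.5565 -0.0649  0.0515]
124 [ 0.5565 -0.0641  0.0517]
126 [ 0.5564 -0.0621  0.028 ]
128 [ 0.5564 -0.0613  0.0319]
130 [ 0.5564 -0.0622  0.0634]
132 [ 0.5564 -0.0621  0.0739]
134 [ 0.5564 -0.0616  0.0769]
136 [ 0.5563 -0.061   0.0778]
```

```bash
python3 -m pendant '[[[0,-0.2,-1,0,0,0],[0,-0.2,-1,0,0,0]]]'; python3 -m pendant '[[[0,0,-1,0,0,0],[0,0,-1,0,0,0]]]';python3 -m pendant '[[[0,0,-1,0,0,0],[0,0,-1,0,0,0]]]';python3 -m pendant '[[[0,0,-1,0,0,0],[0,0,-1,0,0,0]]]'
```

```text
clock: 10.58
tool_pos: [0.5535, 0.0057, 0.0505]
orientation: [-180.0, -0.0, -177.5]
force: [-0.5, 0.3, -1.4]
opening: 0.0255
clock: 10.82
tool_pos: [0.5535, 0.0057, 0.0495]
orientation: [-180.0, -0.0, -177.5]
force: [-0.3, 0.8, -1.4]
opening: 0.0256
clock: 11.08
tool_pos: [0.5536, 0.0058, 0.0485]
orientation: [180.0, -0.0, -177.5]
force: [-0.2, 0.6, -2.3]
opening: 0.0255
clock: 11.32
tool_pos: [0.554, 0.0059, 0.0477]
orientation: [180.0, 0.0, -177.5]
force: [0.5, 1.1, 0.0]
opening: 0.0262
```

The axis is below 62.5 mm, past the height where it would land on a stop, so it is in line. The lips come next.

```bash
for i in 1 2 3; do python3 -m pendant '[[[0,0,-1,0,0,0],[0,0,-1,0,0,0]]]'; done; python3 -c "
from plant import *
print(get_obs()['moment'])"
```

```text
clock: 11.58
tool_pos: [0.5541, 0.0058, 0.0472]
orientation: [180.0, 0.1, -177.5]
force: [-0.2, 0.5, 5.2]
opening: 0.0257
clock: 11.82
tool_pos: [0.5543, 0.0058, 0.0466]
orientation: [-180.0, 0.1, -177.5]
force: [-1.7, -0.5, 8.1]
opening: 0.026
clock: 12.08
tool_pos: [0.5544, 0.0058, 0.0459]
orientation: [-180.0, 0.1, -177.5]
force: [-1.8, -1.5, 10.8]
opening: 0.0257
[0.07229908 0.60900318 0.01459291]
```

```bash
python3 -m pendant '[[[-0.6,0,-1,0,0,0],[-0.6,0,-1,0,0,0]]]'; for i in 1 2 ; do python3 -m pendant '[[[0,0,-1,0,0,0],[0,0,-1,0,0,0]]]'; done
python3 - <<'E'
from h import *
c=snap('wrist','w7')
np.set_printoptions(precision=4,suppress=True)
s=get_obs();print(s['tool_pos'],s['force'],s['moment'])
for v in list(range(118,138,2))+[150,170,190,210,230]: print(v,W(c,277,v))
E
```

```text
clock: 12.32
tool_pos: [0.5542, 0.0059, 0.0451]
orientation: [180.0, 0.2, -177.5]
force: [-0.3, 0.3, 12.5]
opening: 0.0257
clock: 12.58
tool_pos: [0.5543, 0.0059, 0.0441]
orientation: [180.0, 0.2, -177.5]
force: [-1.4, -0.1, 10.8]
opening: 0.0254
clock: 12.82
tool_pos: [0.5542, 0.006, 0.043]
orientation: [180.0, 0.2, -177.5]
force: [-1.5, 0.5, 10.0]
opening: 0.0259
[0.5542 0.0059 0.043 ] [-0.0995  0.3136 10.505 ] [ 0.0939  0.2629 -0.0435]
118 [ 0.5573 -0.0668  0.0517]
120 [ 0.5573 -0.066   0.0512]
122 [ 0.5573 -0.0653  0.0526]
124 [ 0.5572 -0.0644  0.0515]
126 [ 0.5573 -0.0625  0.0297]
128 [ 0.5572 -0.0617  0.032 ]
130 [ 0.5571 -0.0622  0.0551]
132 [ 0.5571 -0.0622  0.0662]
134 [ 0.557  -0.0615  0.0672]
136 [ 0.557  -0.0609  0.0684]
150 [ 0.5568 -0.0559  0.0694]
170 [ 0.5569 -0.0711  0.2007]
190 [ 0.5562 -0.0406  0.069 ]
210 [ 0.5558 -0.0325  0.0685]
230 [ 0.5555 -0.0245  0.0694]
```

```bash
for i in 1 2 3 4 5 6; do python3 -m pendant '[[[0,0,-1,0,0,0],[0,0,-1,0,0,0]]]' | egrep 'tool|force'; done
```

```text
tool_pos: [0.5541, 0.006, 0.0418]
force: [0.0, -0.4, 8.1]
tool_pos: [0.554, 0.006, 0.0406]
force: [-0.3, -0.3, 6.5]
tool_pos: [0.5539, 0.006, 0.0393]
force: [1.4, -0.2, 4.7]
tool_pos: [0.5536, 0.006, 0.0375]
force: [3.3, 0.5, -1.0]
tool_pos: [0.5535, 0.006, 0.0366]
force: [3.8, 0.9, 1.7]
tool_pos: [0.5531, 0.0059, 0.0356]
force: [3.9, 1.5, 2.2]
```

```bash
python3 -m pendant '[[[0.5,0,-1,0,0,0],[0.5,0,-1,0,0,0]]]' | egrep 'tool|force';for i in 1 2 3; do python3 -m pendant '[[[0,0,-1,0,0,0],[0,0,-1,0,0,0]]]' | egrep 'tool|force'; done
python3 -c "
from plant import *
print(get_obs()['moment'])"
```

```text
tool_pos: [0.553, 0.0057, 0.0341]
force: [3.9, 0.6, -1.8]
tool_pos: [0.553, 0.0056, 0.0331]
force: [4.0, 0.4, -4.3]
tool_pos: [0.5532, 0.0056, 0.0326]
force: [2.0, 0.4, -0.6]
tool_pos: [0.5532, 0.0056, 0.0324]
force: [-2.1, 0.9, 8.6]
[0.1031013  0.55157484 0.01420963]
```

The floor is reached at TCP z 0.0325, where 0.033 was predicted. A slightly firmer press, then a depth check for level.

```bash
python3 -m pendant '[[[0,0,-0.8,0,0,0],[0,0,-0.8,0,0,0]]]' | egrep 'tool|force'
python3 - <<'E'
from h import *
c=snap('wrist','w8')
np.set_printoptions(precision=4,suppress=True)
for v in list(range(118,138,2))+[140,150,160,180,190,200,210,220,230]: print(v,W(c,277,v))
E
```

```text
tool_pos: [0.5535, 0.0056, 0.0323]
force: [-2.8, 1.0, 15.0]
118 [ 0.5566 -0.0671  0.0372]
120 [ 0.5566 -0.0667  0.0523]
122 [ 0.5566 -0.066   0.0517]
124 [ 0.5565 -0.0652  0.051 ]
126 [ 0.5565 -0.0645  0.0515]
128 [ 0.5565 -0.0625  0.0283]
130 [ 0.5564 -0.0625  0.044 ]
132 [ 0.5564 -0.0625  0.0559]
134 [ 0.5564 -0.062   0.0583]
136 [ 0.5563 -0.0612  0.0579]
140 [ 0.5563 -0.0598  0.0576]
150 [ 0.5561 -0.0563  0.059 ]
160 [ 0.556  -0.0525  0.0586]
180 [ 0.5557 -0.0451  0.0595]
190 [ 0.5555 -0.0414  0.0602]
200 [ 0.5553 -0.0371  0.0586]
210 [ 0.5551 -0.0329  0.0579]
220 [ 0.555  -0.0294  0.0597]
230 [ 0.5548 -0.0246  0.0578]
```

Seated: the tube top is at about 0.059, where 0.0595 is home. I'll unload, open, lift and look.

```bash
python3 -m pendant '[[[0,0,1.5,0,0,0],[0,0,1.5,0,0,0]]]' | egrep 'tool|force'; python3 -m pendant '[[[0,0,0,0,0,0],[0,0,0,0,0,0],[0,0,0,0,0,0],[0,0,0,0,0,0],[0,0,0,0,0,0]]]' -1 | egrep 'tool|force|open'; python3 -m pendant '[[[0,0,8,0,0,0],[0,0,30,0,0,0],[0,0,70,0,0,0],[0,-20,115,0,0,0],[-5,-60,150,0,0,0],[-10,-90,160,0,0,0],[-10,-90,160,0,0,0],[-10,-90,160,0,0,0]]]'
python3 - <<'E'
from h import *
c=snap('wrist','w9'); snap('top','top2')
im=cv2.imread('pics/w9.png')
cv2.imwrite('pics/w9v.png',cv2.resize(im,None,fx=1.42,fy=1.42,interpolation=cv2.INTER_CUBIC))
E
```

```text
tool_pos: [0.5534, 0.0057, 0.0325]
force: [1.3, 0.3, 4.1]
tool_pos: [0.5534, 0.0057, 0.0322]
force: [0.5, -0.1, -0.4]
opening: 0.0701
clock: 17.55
tool_pos: [0.5433, -0.0842, 0.1924]
orientation: [180.0, 0.0, -177.5]
force: [-0.0, 0.2, 0.3]
opening: 0.0876
```

View pics/w9v.png

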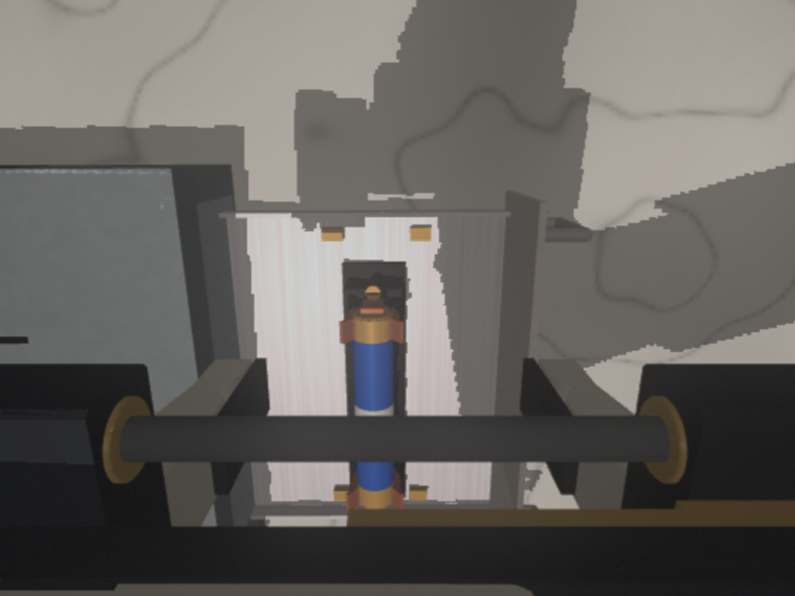

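The fuse lies in both clips, from (373,330) to (375,497). Next: height at both caps, plus the panel and case front lines for the push.

Run:
```python
from h import *
np.set_printoptions(precision=4,suppress=True)
c=load('w9');g=lambda u,v,z=None:W(c,u/1.42,v/1.42,z)
for v in (325,330,335,340,355,380,400,470,480,490,497,503): print(v,g(374,v))
for v in (270,320):
  print(v,'case edge',[g(u,v) for u in (170,176,182)],'panel',[g(u,v) for u in (500,506,510,520,528,532,536,540)])
t=load('top2')
for u in (262,283,300):
  print('top u',u,[(v,W(t,u,v).round(4).tolist()) for v in list(range(207,219,1))+list(range(276,286))])
```

```text
325 [ 0.5545 -0.0587  0.0591]
330 [ 0.5544 -0.0556  0.0595]
335 [ 0.5543 -0.052   0.0589]
340 [ 0.5542 -0.0487  0.0587]
355 [ 0.5539 -0.0384  0.0582]
380 [ 0.5534 -0.0217  0.0592]
400 [ 0.553  -0.0071  0.0583]
470 [0.5514 0.0448 0.0592]
480 [0.5512 0.0534 0.0583]
490 [0.5509 0.0612 0.0585]
497 [0.5507 0.067  0.0583]
503 [0.5506 0.0711 0.0594]
270 case edge [array([ 0.6619, -0.0968,  0.0931]), array([ 0.6584, -0.0971,  0.0939]), array([ 0.6547, -0.0976,  0.095 ])] panel [array([ 0.4693, -0.0855,  0.0096]), array([ 0.4676, -0.088 ,  0.0201]), array([ 0.4678, -0.0908,  0.0319]), array([ 0.4683, -0.0968,  0.0582]), array([ 0.468 , -0.1005,  0.0741]), array([ 0.4689, -0.1029,  0.0847]), array([ 0.4672, -0.1034,  0.0865]), array([ 0.4654, -0.1038,  0.0877])]
320 case edge [array([ 0.6641, -0.069 ,  0.0935]), array([ 0.6603, -0.0696,  0.0946]), array([ 0.6569, -0.0699,  0.0951])] panel [array([ 0.4657, -0.0491,  0.0105]), array([ 0.4659, -0.0552,  0.0283]), array([ 0.4661, -0.059 ,  0.0397]), array([ 0.4669, -0.0679,  0.0658]), array([ 0.467 , -0.0736,  0.0826]), array([ 0.4662, -0.0752,  0
[... 1603 characters left out ...]
[0.5543, -0.0218, 0.6102]), (209, [0.5526, -0.0217, 0.6114]), (210, [0.5509, -0.0217, 0.6121]), (211, [0.5493, -0.0216, 0.6128]), (212, [0.5478, -0.0216, 0.6131]), (213, [0.546, -0.0215, 0.6146]), (214, [0.5442, -0.0214, 0.6166]), (215, [0.5426, -0.0214, 0.617]), (216, [0.5413, -0.0214, 0.6161]), (217, [0.54, -0.0215, 0.6153]), (218, [0.5385, -0.0215, 0.6156]), (276, [0.4692, -0.0682, 0.0124]), (277, [0.4647, -0.0622, 0.0908]), (278, [0.4589, -0.049, 0.263]), (279, [0.4567, -0.0492, 0.2603]), (280, [0.4544, -0.0489, 0.264]), (281, [0.4551, -0.069, 0.0017]), (282, [0.4523, -0.0691, 0.0008]), (283, [0.4494, -0.069, 0.0031]), (284, [0.4466, -0.0695, -0.0032]), (285, [0.4437, -0.0693, -0.0006])]
```

Both caps are level at 0.0585–0.0595, so the fuse is home. Now I'll shut the gripper, turn the jaws along y and go in front of the panel.

```bash
python3 -m pendant '[[[-12,7,0,0,0,-8],[-26,14,0,0,0,-18],[-40,21,0,0,0,-28],[-55,29,0,0,0,-38],[-70,37,0,0,0,-48],[-85,45,0,0,0,-58],[-100,53,0,0,0,-68],[-114,61,0,0,0,-78],[-123,67,0,0,0,-87],[-123,67,0,0,0,-90]]]' 1; python3 -m pendant '[[[0,0,-20,0,0,0],[0,0,-60,0,0,0],[0,0,-100,0,0,0],[0,0,-130,0,0,0],[0,0,-147,0,0,0],[0,0,-147,0,0,0],[0,0,-147,0,0,0]]]'
python3 - <<'E'
from h import *
np.set_printoptions(precision=4,suppress=True)
t=load('top1')
for u in (262,283,300): print('top1 u',u,[(v,W(t,u,v).round(4).tolist()) for v in list(range(205,218,1))])
snap('wrist','w10')
im=cv2.imread('pics/w10.png'); cv2.imwrite('pics/w10v.png',im)
E
```

```text
clock: 18.9
tool_pos: [0.4199, -0.0163, 0.1921]
orientation: [-180.0, 0.0, 92.4]
force: [0.5, 0.2, -0.2]
opening: 0.0005
clock: 19.77
tool_pos: [0.4209, -0.0168, 0.0457]
orientation: [180.0, 0.0, 92.5]
force: [1.0, 0.4, -0.1]
opening: 0.0001
top1 u 262 [(205, [0.6596, 0.0439, 0.0927]), (206, [0.6558, 0.0438, 0.0977]), (207, [0.6535, 0.0438, 0.0952]), (208, [0.6503, 0.0437, 0.0976]), (209, [0.6473, 0.0436, 0.0986]), (210, [0.6466, 0.0438, 0.0874]), (211, [0.6462, 0.0439, 0.0739]), (212, [0.6555, 0.0451, 0.0061]), (213, [0.6524, 0.0451, 0.0068]), (214, [0.6488, 0.0449, 0.0102]), (215, [0.6463, 0.0449, 0.0076]), (216, [0.6433, 0.0449, 0.0071]), (217, [0.6395, 0.0447, 0.0125])]
top1 u 283 [(205, [0.66, -0.0139, 0.0965]), (206, [0.6579, -0.014, 0.093]), (207, [0.6544, -0.014, 0.0962]), (208, [0.6516, -0.014, 0.0963]), (209, [0.6495, -0.0141, 0.0927]), (210, [0.6497, -0.0147, 0.0763]), (211, [0.6598, -0.0171, 0.0056]), (212, [0.6575, -0.0173, 0.0016]), (213, [0.6529, -0.017, 0.0104]), (214, [0.6498, -0.0171, 0.0111]), (215, [0.6475, -0.0172, 0.0072]), (216, [0.6441, -0.0172, 0.0094]), (217, [0.6403, -0.0171, 0.0138])]
top1 u 300 [(205, [0.6611, -0.0608, 0.0951]), (206, [0.6588, -0.061, 0.0927]), (207, [0.6551, -0.0607, 0.0971]), (208, [0.6522, -0.0607, 0.0975]), (209, [0.6518, -0.0617, 0.0848]), (210, [0.6513, -0.0626, 0.0726]), (211, [0.6616, -0.0681, 0.0006]), (212, [0.658, -0.0679, 0.004]), (213, [0.6536, -0.0673, 0.0117]), (214, [0.6505, -0.0673, 0.0123]), (215, [0.6473, -0.0672, 0.0135]), (216, [0.6447, -0.0674, 0.0108]), (217, [0.6419, -0.0675, 0.0101])]
```

View pics/w10v.png

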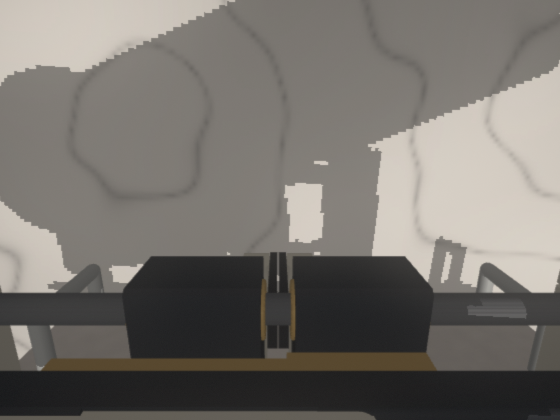

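The shut fingers stand centred between the two handles, at (95,280) and (490,280) in the view. The case face is at x ≈ 0.6495 and the panel face at ≈ 0.460, so about 0.188 to push. I'll start gently.

```bash
python3 -m pendant '[[[5,0.2,0,0,0,0],[11,0.5,0,0,0,0],[14,0.6,0,0,0,0],[17,0.7,0,0,0,0]]]' | egrep 'tool|force'; for i in 1 2 3; do python3 -m pendant '[[[3,0.1,0,0,0,0],[6,0.2,0,0,0,0],[6,0.2,0,0,0,0]]]' | egrep 'tool|force'; done
```

```text
tool_pos: [0.4378, -0.0166, 0.0453]
force: [0.2, 0.6, -0.4]
tool_pos: [0.4437, -0.0163, 0.0453]
force: [-0.1, -0.6, 1.0]
tool_pos: [0.4496, -0.0161, 0.0453]
force: [-0.1, -1.2, 0.5]
tool_pos: [0.4554, -0.016, 0.0451]
force: [-2.5, 1.6, -0.6]
```

```bash
python3 -m pendant '[[[4,0.2,0,0,0,0],[11,0.5,0,0,0,0],[19,0.8,0,0,0,0],[27,1.2,0,0,0,0],[35,1.5,0,0,0,0],[43,1.9,0,0,0,0],[51,2.2,0,0,0,0],[59,2.6,0,0,0,0],[67,2.9,0,0,0,0],[75,3.3,0,0,0,0]]]' | egrep 'tool|force'; python3 -m pendant '[[[8,0.3,0,0,0,0],[16,0.7,0,0,0,0],[24,1,0,0,0,0],[32,1.4,0,0,0,0],[40,1.7,0,0,0,0],[48,2.1,0,0,0,0],[56,2.4,0,0,0,0],[63,2.7,0,0,0,0],[68,3,0,0,0,0],[70,3,0,0,0,0]]]' | egrep 'tool|force';python3 -m pendant '[[[5,0.2,0,0,0,0],[10,0.4,0,0,0,0],[15,0.7,0,0,0,0],[18,0.8,0,0,0,0],[18,0.8,0,0,0,0]]]' | egrep 'tool|force'
python3 - <<'E'
from h import *
np.set_printoptions(precision=4,suppress=True)
snap('top','top3');im=cv2.imread('pics/top3.png'); cv2.imwrite('pics/top3v.png',cv2.resize(im[190:290,210:350],None,fx=5,fy=5,interpolation=cv2.INTER_CUBIC))
E
```

```text
tool_pos: [0.5301, -0.0125, 0.0451]
force: [-5.2, 2.9, 2.2]
tool_pos: [0.6004, -0.0094, 0.045]
force: [-3.9, 2.7, 1.4]
tool_pos: [0.6186, -0.0088, 0.045]
force: [-1.3, -0.1, -1.3]
```

View pics/top3v.png

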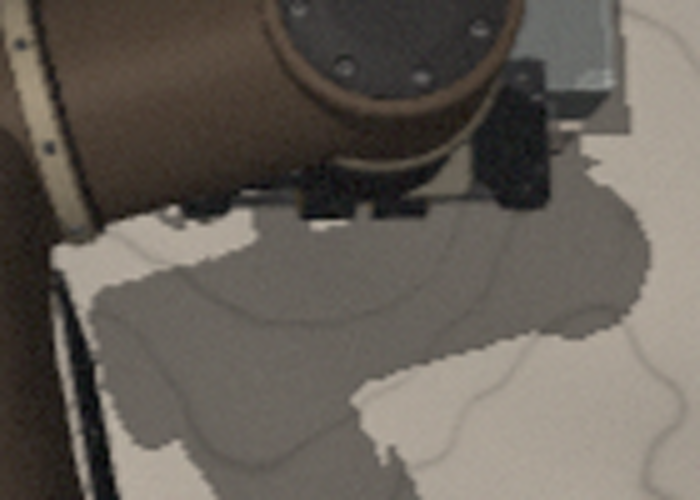

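The arm hides the panel in that view, so I'll feel for the end in small steps.

```bash
for d in 1 2 3 4 5; do python3 -m pendant '[[[2,0.1,0,0,0,0],[4,0.2,0,0,0,0],[4,0.2,0,0,0,0]]]' | egrep 'tool|force'; done
```

```text
tool_pos: [0.6225, -0.0088, 0.0452]
force: [-4.1, 1.5, -1.8]
tool_pos: [0.6268, -0.0085, 0.0452]
force: [-3.8, 0.1, -3.3]
tool_pos: [0.6308, -0.0083, 0.0452]
force: [-2.4, -1.8, -2.0]
tool_pos: [0.6348, -0.0081, 0.0453]
force: [-3.0, -1.5, -2.2]
tool_pos: [0.635, -0.0081, 0.0453]
force: [-16.9, 1.7, 8.7]
```

A hard end at TCP x 0.635 (17 N). I'll back off, rise clear and look.

```bash
python3 -m pendant '[[[-5,-0.2,0,0,0,0],[-20,-1,0,0,0,0],[-50,-2,0,0,0,0],[-90,-4,10,0,0,0],[-130,-6,50,0,0,0],[-160,-7,100,0,0,0],[-175,-8,150,0,0,0],[-175,-8,175,0,0,0],[-175,-8,175,0,0,0],[-175,-8,175,0,0,0]]]'
python3 - <<'E'
from h import *
np.set_printoptions(precision=4,suppress=True)
c=snap('wrist','w11');snap('top','top4')
a=cv2.imread('pics/w11.png');b=cv2.imread('pics/top4.png')[190:290,210:350]
o=np.zeros((420,790,3),np.uint8);o[:300,:400]=cv2.resize(a,(400,300));o[:275,405:790]=cv2.resize(b,(385,275),interpolation=cv2.INTER_CUBIC)
cv2.imwrite('pics/w11v.png',o)
t=load('top4')
for u in (262,283,300): print(u,[(v,W(t,u,v)[[0,2]].round(4).tolist()) for v in range(205,217)])
for u in (140,200,280,350,420): 
  print(u,[(v,W(c,u,v)[[0,2]].round(4).tolist()) for v in range(0,420,1) if c['depth'][v,u]>0 and .63<W(c,u,v)[0]<.662 and W(c,u,v)[2]>.06][::3])
E
```

```text
clock: 27.75
tool_pos: [0.4632, -0.0157, 0.22]
orientation: [180.0, -0.0, 92.5]
force: [-0.2, 0.7, -1.1]
opening: 0.0001
262 [(205, [0.659, 0.0961]), (206, [0.6557, 0.0986]), (207, [0.6532, 0.097]), (208, [0.6503, 0.0974]), (209, [0.6476, 0.0973]), (210, [0.6462, 0.0894]), (211, [0.6436, 0.0886]), (212, [0.6424, 0.0792]), (213, [0.6417, 0.0676]), (214, [0.6427, 0.0455]), (215, [0.6423, 0.0304]), (216, [0.6418, 0.0161])]
283 [(205, [0.6603, 0.0946]), (206, [0.6574, 0.0953]), (207, [0.6546, 0.0954]), (208, [0.6524, 0.092]), (209, [0.6498, 0.0909]), (210, [0.6474, 0.0888]), (211, [0.6454, 0.0842]), (212, [0.646, 0.0652]), (213, [0.6457, 0.0507]), (214, [0.645, 0.0383]), (215, [0.6456, 0.0182]), (216, [0.6451, 0.0036])]
300 [(205, [0.661, 0.0958]), (206, [0.658, 0.0966]), (207, [0.6551, 0.0972]), (208, [0.6529, 0.0938]), (209, [0.6508, 0.0906]), (210, [0.6481, 0.0898]), (211, [0.648, 0.075]), (212, [0.6472, 0.0637]), (213, [0.6482, 0.0416]), (214, [0.6484, 0.0243]), (215, [0.648, 0.0092]), (216, [0.6463, 0.0016])]
140 []
200 []
280 []
350 []
420 []
```

View pics/w11v.png

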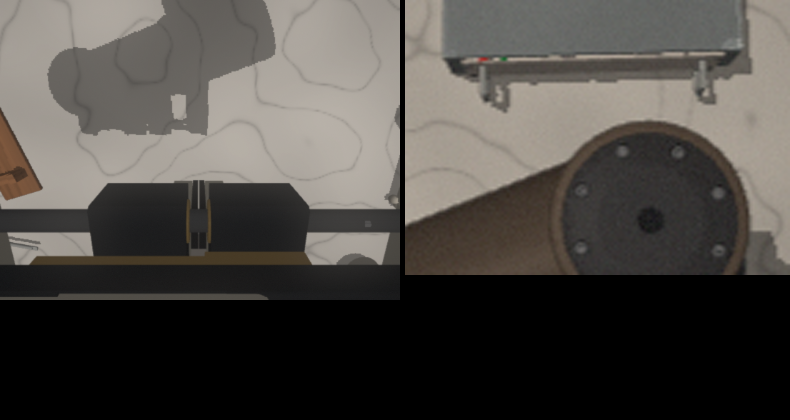

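The panel face is at x 0.6455 and the case edge at about 0.6495, so it looks about 4 mm proud. That could be panel thickness at the end of travel, or the fingers may have met the case edge. I'll test with a push higher up, fingertips only.

```bash
python3 -m pendant '[[[30,1,0,0,0,0],[80,3,-20,0,0,0],[125,5,-50,0,0,0],[145,6,-90,0,0,0],[152,7,-125,0,0,0],[152,7,-147,0,0,0],[152,7,-147,0,0,0],[156,7,-147,0,0,0],[162,7,-147,0,0,0],[166,7,-147,0,0,0]]]' | egrep 'tool|force'; for d in 1 2 3 4; do python3 -m pendant '[[[2,0.1,0,0,0,0],[2,0.1,0,0,0,0]]]' | egrep 'tool|force'; done
```

```text
tool_pos: [0.6306, -0.0086, 0.0744]
force: [-0.5, -0.3, -0.5]
tool_pos: [0.6316, -0.0087, 0.0734]
force: [-0.9, -0.2, 0.0]
tool_pos: [0.6336, -0.0086, 0.0733]
force: [0.4, -0.2, -0.4]
tool_pos: [0.6351, -0.0086, 0.0732]
force: [-2.1, -0.3, 0.1]
tool_pos: [0.6352, -0.0086, 0.0731]
force: [-8.9, 2.6, 6.0]
```

Same hard end (0.635) at both heights, so the tray is against its own stop. I'll retreat, check that nothing else moved and hand in.

```bash
python3 -m pendant '[[[-5,0,0,0,0,0],[-20,-1,0,0,0,0],[-50,-2,10,0,0,0],[-90,-4,50,0,0,0],[-130,-6,100,0,0,0],[-150,-7,150,0,0,0],[-150,-7,160,0,0,0],[-150,-7,160,0,0,0],[-150,-7,160,0,0,0],[-150,-7,160,0,0,0]]]'
python3 - <<'E'
from h import *
c=snap('top','top5');a=cv2.imread('pics/top1.png').astype(int);b=cv2.imread('pics/top5.png').astype(int)
d=np.abs(a-b).max(2)
for n,(u0,u1,v0,v1) in dict(foot=(135,178,228,305),can=(120,158,185,220),block=(162,192,172,205),driver=(370,440,198,225)).items(): print(n,d[v0:v1,u0:u1].mean().round(1),(d[v0:v1,u0:u1]>50).sum())
print([(v,W(c,283,v)[[0,2]].round(4).tolist()) for v in range(208,216)])
print(get_obs()['force'],close_job())
E
```

```text
clock: 31.35
tool_pos: [0.4871, -0.0156, 0.2316]
orientation: [-179.8, 0.0, 92.5]
force: [0.1, 0.1, -0.6]
opening: 0.0004
foot 37.8 832
can 22.3 0
block 22.0 0
driver 23.9 0
[(208, [0.6508, 0.1003]), (209, [0.6501, 0.0893]), (210, [0.6473, 0.0895]), (211, [0.6458, 0.0821]), (212, [0.6459, 0.0659]), (213, [0.6458, 0.0507]), (214, [0.6453, 0.0364]), (215, [0.6452, 0.0201])]
the job is handed in; nothing more can be done
[-1.1205364   0.65986747  0.12840498] None
```

The fuse is pressed home in both clips, the tray is pushed in to its end stop, and I handed the job in at about 31 s of the 64 s allowed.

- **Fuse:** I lifted it from the stand and lined it up against the -y stop in the wrist pictures. It passed below stop-top height without landing on a stop. The lips took up to about 12.5 N and it snapped at the expected height. I then pressed it onto the clip floors with 15 N. After release, depth along its whole length showed the top at 58–59.5 mm, against 59.5 mm for fully home.
- **Tray:** It slid in with about 2–5 N and stopped hard at the same point (TCP x 0.635 m) in two pushes at different heights, the harder at about 17 N.
- **Unresolved, flush:** The panel's outer face still measures about 4 mm in front of the case's top edge. I took this as the panel's thickness at the end of travel, because the stop repeated, but I could not confirm it.
- **Other objects:** In the before/after top pictures the can, plaster block and screwdriver show no large pixel differences. The foot cast's area does differ (832 pixels over threshold). I put that down to the arm or its shadow there, since the tool only passed well above it, but I did not look into it further.

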